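# Ultraviolet examination of wall-plaster fragments

### The arm

A 7-joint arm with a two-finger parallel gripper is mounted at the origin on the work surface. World frame = base frame: x ahead of the robot, y to its left, z up, the work surface at z = 0. Lengths are in m, angles in rad, forces in N, time in s.
With the tool pointing down it reaches from about 0.425 to 0.925 m from the base axis. Payload 6.8 kg.
Tool frame: the origin (TCP) lies midway between the tips of the shut fingers; the grasp point (between the pads) lies 19 mm behind it; x points along the fingers, y is the direction in which the jaws open and shut, and the axes are right-handed (so a half turn about x gives the same grasp; the last joint's range is limited). The gripper opens to 85 mm and grips with 20 to 120 N. Pads are 22 mm wide; open, the fingers measure 114 mm over their backs; the gripper's body (76 mm by 85 mm) begins 54 mm behind the grasp point. The pads swing forward as they close: fully open they stand 13 mm farther back than shut.
Start: joints at [1.202, 0.477, 0.022, 1.555, -0.011, 1.109, -0.083], TCP at [0.174, -0.652, 0.231] pointing down, gripper open.
Joint ranges: [-2.96, 2.96], [-0.34, 2.1], [-1.41, 1.46], [0.24, 2.44], [-1.37, 4.51], [0.17, 1.92], [-2.96, 2.96]. Speed limits (rad/s): [2.39, 2.39, 3.14, 3.14, 3.14, 3.14, 3.14].

### API

Orientations are given as a rotation vector (axis times angle).
In Python, from bench import r, viewer, nets gives the robot as it stands.
- The arm moves only by the shell command python3 -m pendant 'ROWS' [FORCE]. ROWS is JSON, one flat list of numbers, 5 for each row, row after row: the finger opening in mm, from 0 to 85.4, then the shift along the tool's x, y, z in mm, then the turn about the tool's x in rad. A call has 1 to 20 rows; each row shifts and turns the commanded pose from where the row before left it, along the tool's axes as they then stand; what a row does not reach is not made up. A row lasts 1/8 s, in which the tool goes at most 62.5 mm and 10.7 degrees, less where a joint would pass 70% of its speed; a pose out of reach is approached as far as the arm can. A call with a gripper value outside its range is refused whole. The fingers move at their own pace and stop on an object; FORCE is the grip in N (left out, the last holds). Time passes only in rows, so rows that do not move let the fingers close. It gives the time, the measured TCP pose, the force and the opening at its end, in the units of the state.
- r.get_obs(): the state, without advancing time (a new reading comes with each control period).
- viewer.grab_frame(name): name is "scene" or "top" or "wrist"; returns (picture, depth): 384x512x3 uint8, red, green, blue; 384x512 float32, m along the optical axis (not along the pixel's ray), 0 where there is no reading.
- viewer.calibration(name): a dict with "mtx" (3x3 intrinsics, pixels), "distortion" ([k1, k2, p1, p2, k3] as OpenCV has them; the pictures are not rectified), "world_to_cam" (4x4, takes a point from world to camera coordinates). Camera axes: x right, y up, looking along -z (the intrinsics and any distortion apply to the point x, -y, -z); pixel columns grow to the right and rows downward; lengths in m; the calibration is good to about 2 mm. A picture is of the moment at which its call begins: read the wrist's pose just before it. calibration takes no time and is no camera call; for the wrist camera it gives the pose at the moment of the call.
- r.hand_in(): hands the job in, once; it reports no verdict.
Trained networks look in the newest picture that a camera, given by its name, has taken for a name from the list of things; names that differ only in an ending like _2 or _b are one class to them, and where a whole thing is asked for, a point or a joint stands for the part that bears it (a point fixed in the world has none). Each returns a list of dicts, best first, with "score" (0 to 1); they miss things now and then, are a little off and sometimes report something else, mostly with a low value. They report only what shows in the picture. A call takes as long as a camera call. They do not tell look-alikes from the thing itself.
- nets.look_for(name, camera): "location" ([x, y, z] in m, in world coordinates, good to about 4 mm: the middle of the surface that is visible of it).
- nets.silhouettes(name, camera): "mask" (384x512 bool, what is visible of it).
The state is a dict: "clock": time; "joints": joint angles; "qvel": joint speeds; "tau": joint torques, N m; "tcp_pos": TCP position; "orientation": TCP orientation; "contact_force": force on the tool from outside, world axes, zero at the start; "moment": the same for the moment, N m; "grip_width": finger opening in m.
Only numpy, scipy, OpenCV 4.12 (cv2) and the standard library are available. Lean on these libraries where they do the work, as an engineer would, in place of code of your own. Each camera call takes 0.05 s, during which the arm holds its last target. There are 200 camera calls.

### The job

Get the plaster fragments ready and light them for ultraviolet examination: lay every fragment from the tray side by side inside the large white outline on the black stage, flat and painted face up, setting each down gently; lay the scale bar in its marked strip along the near edge of the stage, and turn the lamp dial to mark 6 (marks run clockwise from 0 to 10). Only when all that is ready, lift the safety guard right up, switch the toggle beneath it on (away from the robot), and close the guard again over it. Leave everything else on the bench where it is.

Things in the scene. Friction and masses are not known exactly. Their poses are not given: they have to be found in the camera images.
- stage: Examination stage, fixed: matt black board 240 mm wide (its y), 6 mm thick, from x = -130 to +172 mm. Origin on its underside, z up, top face at z = 6 mm. An ultraviolet tube lamp in a grey housing stands along its far edge (x from +140 to +172 mm, all its width, top 57 mm above the bench: keep clear of it).
- field (a point): Centre of the examination field on the stage's top face (stage x = 0, y = 0): a thin white outline 160 mm along the stage's x by 230 mm along its y. Axes as the stage's.
- strip (a point): Centre of the scale bar's strip on the stage's top face (stage x = -105, y = 0 mm), along the near edge: a white outline 34 mm along the stage's x by 156 mm along its y. Axes as the stage's.
- tray: Shallow cardboard tray, fixed, 220 (its x) x 200 (its y) mm, white padded floor 8 mm above the bench, rim 16 mm above the bench, 3 mm thick. Origin: centre of its underside, z up. The fragments to be examined lie in it, painted face up. It stands left or right of the stage.
- console: Lamp power supply, fixed: flat-topped desk case 170 (its x) x 210 (its y) mm, top face 65 mm above the bench, on the other side of the stage from the tray. Origin: centre of its underside, z up. On its top: the output dial (axis at x = -12, y = +52 mm) and the guarded toggle (pivot at x = -12, y = -52 mm, on a 4 mm plate).
- dial (a joint): Angle of the output dial, rad: grows clockwise seen from above, 0 = mark 0, 4.712 = mark 10; eleven white marks on the case 0.4712 rad apart, long ones at 0, 5 and 10. Mark 0 is near left seen from the robot, mark 5 points to the console's +x, mark 10 near right. It stays where it is left (friction about 0.04 N m).
- dial_grip (a point): Point on the dial's vertical axis 23 mm above the case top, where to grip. Black disc of radius 29 mm with an upright grip bar across it, 54 long, 14 wide, 26 high (top 34 mm above the case). The point's x axis runs along the bar towards the pointer (white line); at value 0 it points 135 degrees counter-clockwise, from above, from the console's x.
- guard (a joint): Angle of the hinged safety guard over the toggle, rad: 0 closed, grows as it is lifted, 1.9 fully open. Its stiff hinge (friction about 0.05 N m) holds it where it is left.
- guard_hinge (a point): Middle of the guard's hinge axis: 9 mm above the case top, at the guard's far end (console x = +30, y = -52 mm); the axis runs along the console's y and the guard swings up and away to +x. Axes as the console's.
- guard_grip (a point): Point of the guard midway between its side walls near its free end: closed, 68 mm from the hinge towards the console's -x and 26 mm above the hinge axis. The guard is an aluminium inverted channel 84 long, 40 wide outside, 48 mm high, walls 3 mm, with a lip at its near end; it can be pinched across its side walls from above and pivots in the grip.
- toggle (a joint): Angle of the toggle under the guard, rad: 0 off (leaning 0.35 rad to the console's -x), 0.70 on (leaning 0.35 rad to +x). It snaps over to either end past the middle (0.35); about 1 N at the tip moves it. With the guard up it is pushed over with the closed fingertips.
- toggle_tip (a point): Tip of the toggle: steel bat handle, 45 mm from pivot to tip, 12 mm thick; pivot 5 mm above the case top at console x = -12, y = -52 mm.
- scale_bar: Photographic scale bar: aluminium, 150 (its x) x 25 (its y) x 12 mm, black and white blocks on top, about 110 g. Origin: centre of its underside. Lies on the bench beyond the tray or the console.
- frag_a: Fragment of painted wall plaster, 92 (its x) x 52 (its y) x 32 mm thick, about 280 g, long sides parallel, ends broken askew; smooth ochre painted face on top (+z), rough mortar below. Origin: centre of its underside. Absent in some runs (2 or 3 of the four are there).
- frag_b: Fragment of painted wall plaster, 84 (its x) x 46 (its y) x 28 mm thick, about 190 g, long sides parallel, ends broken askew; smooth ochre painted face on top (+z), rough mortar below. Origin: centre of its underside. Absent in some runs (2 or 3 of the four are there).
- frag_c: Fragment of painted wall plaster, 78 (its x) x 56 (its y) x 34 mm thick, about 270 g, long sides parallel, ends broken askew; smooth ochre painted face on top (+z), rough mortar below. Origin: centre of its underside. Absent in some runs (2 or 3 of the four are there).
- frag_d: Fragment of painted wall plaster, 88 (its x) x 42 (its y) x 30 mm thick, about 200 g, long sides parallel, ends broken askew; smooth ochre painted face on top (+z), rough mortar below. Origin: centre of its underside. Absent in some runs (2 or 3 of the four are there).
- rest_a: Other fragment, 105 x 70 x 36 mm, on the bench at a far corner (origin: centre of its underside); not part of the job, leave it alone.
- rest_b: Other fragment, 90 x 64 x 32 mm, on the bench at a far corner (origin: centre of its underside); not part of the job, leave it alone.
- rest_c: Other fragment, 105 x 70 x 38 mm, on the bench beyond the lamp (origin: centre of its underside); not part of the job, leave it alone.
- brush: Soft brush with a wooden handle, 170 mm long, 20 mm thick, lying on the bench beyond the tray or the console (origin: its middle, on the bench); not part of the job, leave it alone.
- bottle: Brown glass bottle, diameter 60, 130 mm high, on the bench at the side (origin: centre of its underside); not part of the job, leave it alone.
- jar: White jar with a lid, diameter 72, 85 mm high, on the bench at the side (origin: centre of its underside); not part of the job, leave it alone.
Not all that is in view belongs to the job. What is shaped like the frag_b but pink or purple is not meant. Several things look just like the scale_bar: the one meant starts farthest from the robot's base.

How it is judged:
By the outcome, as a careful person would: the job done as asked, in the order asked, and still so for the second after the job is handed in, with the robot touching nothing.
Of frag_a, frag_b, frag_c, frag_d only 2 to 3 are there at a start; the rules pass over those that are not, and their reading is None.
At some moment in a run one of frag_a, frag_b, frag_c, frag_d may be knocked a few centimetres aside while the robot is not near it.
It also fails if it takes over 210 s, if anything falls off the work surface, if the arm or the gripper's body presses on something with over 40 N, if the wrist force passes 120 N, or if a joint passes its speed limit or range.

## Working session

There is one attempt and no reset: what is moved stays moved. The work goes in short steps, Python scripts to look and compute and a shell command to move; the robot and the scene stay as the last step left them, time stands still between calls to the robot, and variables do not carry over. Pictures are saved under pics/ and viewed, about 12 in all and at most 16, crops included, and the job is handed in when it is done.

```bash
ls; mkdir -p pics; cat > h.py <<'E'
import numpy as np, cv2
from bench import r, viewer, nets
from scipy.spatial.transform import Rotation as R
def px2w(cam,uv,z=None,depth=None,cal=None):
    c=cal or viewer.calibration(cam); uv=np.asarray(uv,float).reshape(-1,2)
    n=cv2.undistortPoints(uv.reshape(-1,1,2),np.array(c["mtx"]),np.array(c["distortion"])).reshape(-1,2)
    d=np.c_[n[:,0],-n[:,1],-np.ones(len(n))]
    W=np.linalg.inv(np.array(c["world_to_cam"])); o=W[:3,3]; dw=d@W[:3,:3].T
    s=(z-o[2])/dw[:,2] if z is not None else np.asarray(depth)
    return o+dw*np.reshape(s,(-1,1))
def w2px(cam,P,cal=None):
    c=cal or viewer.calibration(cam); P=np.asarray(P,float).reshape(-1,3); M=np.array(c["world_to_cam"])
    q=P@M[:3,:3].T+M[:3,3]; q=q*[1,-1,-1]
    return cv2.projectPoints(q,np.zeros(3),np.zeros(3),np.array(c["mtx"]),np.array(c["distortion"]))[0].reshape(-1,2)
def save(name,img): cv2.imwrite("pics/"+name,cv2.cvtColor(img,cv2.COLOR_RGB2BGR))
def delta(pos,yaw_y=None):
    """tool-frame shift (mm) to world pos, from present pose; turn to bring jaw axis to world angle yaw_y"""
    o=r.get_obs(); T=R.from_rotvec(o["orientation"]).as_matrix()
    d=T.T@(np.array(pos)-o["tcp_pos"])*1000
    t=None
    if yaw_y is not None:
        cur=np.arctan2(T[1,1],T[0,1]); a=-(yaw_y-cur); t=(a+np.pi/2)%np.pi-np.pi/2
    return d.round(1),t,T.round(3)
def pts(mask,depth,cam,cal=None):
    v,u=np.nonzero(mask&(depth>0)); return px2w(cam,np.c_[u,v],depth=depth[v,u],cal=cal)
E
python3 - <<'E'
from h import *
o=r.get_obs(); print({k:np.round(v,3) for k,v in o.items()})
print(R.from_rotvec(o["orientation"]).as_matrix().round(3))
for c in ("top","scene"):
    im,d=viewer.grab_frame(c); save(c+"0.png",im)
    np.savez(c+"0.npz",im=im,d=d)
    for n in ("stage","tray","console","dial","guard","toggle","scale_bar","frag_a","brush"):
        print(c,n,[(round(x["score"],2),np.round(x["location"],3).tolist()) for x in nets.look_for(n,c)])
E
```

```text
pics
{'clock': np.float64(0.0), 'joints': array([ 1.202,  0.478,  0.022,  1.556, -0.012,  1.109, -0.083]), 'qvel': array([ 0.001,  0.002, -0.   ,  0.   ,  0.   ,  0.002, -0.   ]), 'tau': array([-0.0000e+00, -5.9646e+01,  1.6080e+00, -2.8120e+01,  1.2000e-02,
        9.0000e-03, -0.0000e+00]), 'tcp_pos': array([ 0.174, -0.652,  0.23 ]), 'orientation': array([ 2.083,  0.275, -2.083]), 'contact_force': array([-0.531,  0.788, -0.027]), 'moment': array([ 0.021,  0.105, -0.011]), 'grip_width': np.float64(0.085)}
[[-0.001  0.258 -0.966]
 [ 0.002 -0.966 -0.258]
 [-1.    -0.002  0.   ]]
top stage [(0.93, [0.572, -0.02, 0.008])]
top tray [(0.65, [0.459, -0.299, 0.005])]
top console [(0.91, [0.458, 0.294, 0.067]), (0.73, [0.455, 0.349, 0.075])]
top dial [(0.51, [0.455, 0.352, 0.074])]
top guard [(0.63, [0.439, 0.245, 0.123]), (0.55, [0.791, 0.091, 0.036])]
top toggle []
top scale_bar [(0.89, [0.248, 0.374, 0.009]), (0.76, [0.638, 0.285, 0.012]), (0.58, [0.572, -0.019, 0.009]), (0.52, [0.519, -0.244, 0.041])]
top frag_a [(0.8, [0.518, -0.246, 0.042]), (0.61, [0.258, -0.332, 0.027]), (0.61, [0.33, -0.098, 0.029])]
top brush [(0.56, [0.642, -0.267, 0.017])]
scene stage [(0.69, [0.586, -0.019, 0.006]), (0.6, [0.416, -0.336, 0.036])]
scene tray [(0.57, [0.465, -0.302, 0.007]), (0.36, [0.649, -0.263, 0.019])]
scene console [(0.97, [0.482, 0.293, 0.066])]
scene dial [(0.58, [0.586, -0.019, 0.009]), (0.51, [0.462, 0.351, 0.082])]
scene guard [(0.54, [0.446, 0.252, 0.122])]
scene toggle [(0.51, [0.583, -0.018, 0.01])]
scene scale_bar [(0.7, [0.648, 0.286, 0.008]), (0.59, [0.258, 0.372, 0.012])]
scene frag_a [(0.72, [0.344, -0.103, 0.028]), (0.7, [0.412, -0.338, 0.035]), (0.66, [0.527, -0.248, 0.044]), (0.63, [0.266, -0.331, 0.028])]
scene brush [(0.87, [0.652, -0.262, 0.018])]
```

```bash
python3 - <<'E'
import cv2
a=cv2.imread("pics/top0.png"); cv2.imwrite("pics/top0b.png",cv2.resize(a,(800,600),interpolation=cv2.INTER_CUBIC))
E
```

```text
(no output)
```

View pics/top0b.png

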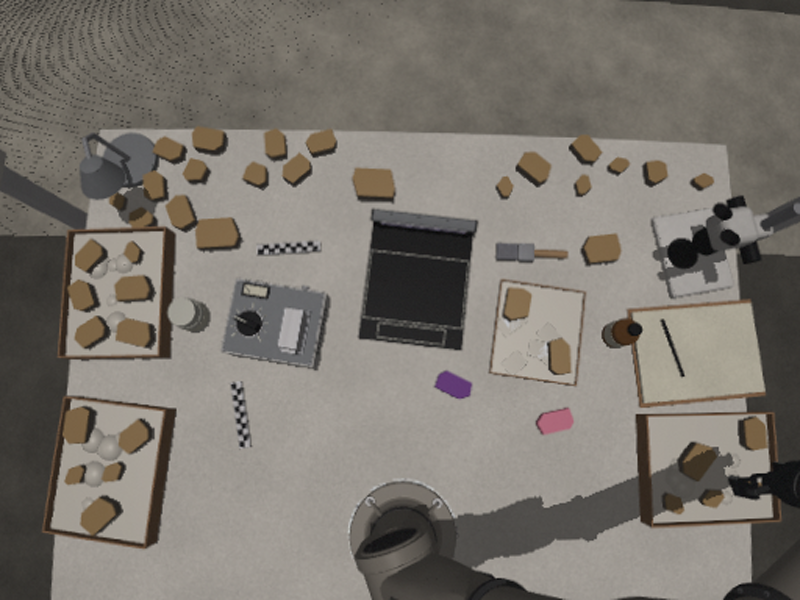

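View pics/scene0.png

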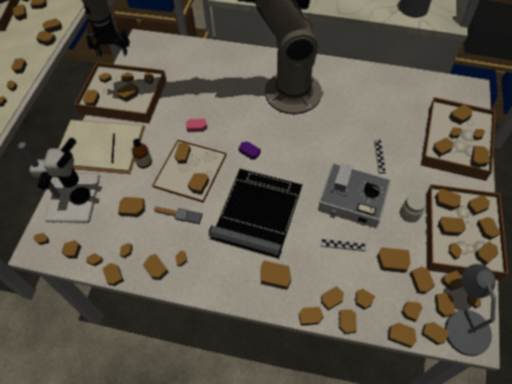

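The top picture shows two tray fragments at (517,303) and (559,356), the stage at (418,280), the console at (275,322) and the target scale bar at (288,248), beyond the console. The pink and purple pieces, (555,420) and (453,385), are decoys.

```bash
python3 - <<'E'
from h import *
f=np.load("top0.npz"); d=f["d"]; im=f["im"]; cal=viewer.calibration("top")
v,u=np.nonzero(d>0); P=px2w("top",np.c_[u,v],depth=d[v,u]); C=im[v,u]
def rect(m,n):
    q=P[m]; (c,s,a)=cv2.minAreaRect((q[:,:2]*1000).astype(np.float32)); print(n,m.sum(),np.round(c,1),np.round(s,1),round(a,1),"zmed",np.median(q[:,2]).round(4), "z95",np.percentile(q[:,2],95).round(4))
def box(x0,x1,y0,y1,z0,z1): return (P[:,0]>x0)&(P[:,0]<x1)&(P[:,1]>y0)&(P[:,1]<y1)&(P[:,2]>z0)&(P[:,2]<z1)
rect(box(.47,.57,-.31,-.19,.03,.06),"f1"); rect(box(.36,.46,-.4,-.28,.03,.06),"f2")
rect(box(.35,.57,.15,.42,.055,.075),"console")
rect(box(.4,.5,.30,.40,.078,.12),"dial")
rect(box(.38,.53,.2,.29,.09,.15),"guard")
rect(box(.6,.8,-.15,.15,.04,.07),"lamp")
rect(box(.59,.68,.2,.37,.007,.03),"bar")
dark=(C.max(1)<45)&box(.4,.8,-.2,.2,-.01,.02); rect(dark,"stage")
print(cal["mtx"], np.linalg.inv(cal["world_to_cam"])[:3,3])
E
```

```text
f1 309 [ 520.3 -245.1] [55.8 75.7] 81.5 zmed 0.042 z95 0.0461
f2 281 [ 404.3 -344.3] [80.8 47.2] 2.8 zmed 0.036 z95 0.04
console 2399 [461.9 299.6] [214.6 171.2] 82.5 zmed 0.066 z95 0.0721
dial 78 [457.9 353.8] [40.  49.8] 9.6 zmed 0.0976 z95 0.1022
guard 388 [438.7 249.4] [42.3 93.6] 82.2 zmed 0.1212 z95 0.1254
lamp 575 [741.5  -5.8] [296.   97.7] 84.1 zmed 0.0508 z95 0.0568
bar 276 [647.  288.8] [150.9  48.8] 88.4 zmed 0.0119 z95 0.0162
stage 4031 [590.6 -16.4] [242.3 330. ] 84.8 zmed 0.0063 z95 0.0104
[[357.67021981   0.         256.01033924]
 [  0.         357.67021981 189.93657737]
 [  0.           0.           1.        ]] [0.31832996 0.01149505 1.28708932]
```

```bash
python3 - <<'E'
from h import *
c=viewer.calibration("wrist"); W=np.linalg.inv(c["world_to_cam"]); o=r.get_obs(); T=R.from_rotvec(o["orientation"]).as_matrix()
print("cam in tool",(T.T@(W[:3,3]-o["tcp_pos"])).round(3),"view dir in tool",(T.T@-W[:3,2]).round(3),c["mtx"][0][0])
print(delta([0.47,-0.27,0.32],np.radians(81.5)))
E
```

```text
cam in tool [-0.143 -0.    -0.065] view dir in tool [ 0.965 -0.     0.261] 287.22330604225124
(array([ -88.7, -293. , -384.5]), np.float64(0.40917858375510274), array([[ 0.   ,  0.258, -0.966],
       [-0.   , -0.966, -0.258],
       [-1.   ,  0.   , -0.   ]]))
```

```bash
python3 -m pendant '[85,-9,-29.3,-38.5,0, 85,-9,-29.3,-38.5,0, 85,-9,-29.3,-38.5,0, 85,-9,-29.3,-38.5,0, 85,-9,-29.3,-38.5,0, 85,-9,-29.3,-38.5,0, 85,-9,-29.3,-38.5,0, 85,-9,-29.3,-38.5,0, 85,-9,-29.3,-38.5,0, 85,-9,-29.3,-38.5,0, 85,0,0,0,0.136, 85,0,0,0,0.136, 85,0,0,0,0.136, 85,0,0,0,0]' 40
cat > frag.py <<'E'
from h import *
def frags(boxes,cam="wrist",name=None,zr=(.025,.06)):
    cal=viewer.calibration(cam); im,d=viewer.grab_frame(cam)
    if name: save(name,im)
    v,u=np.nonzero(d>0); P=px2w(cam,np.c_[u,v],depth=d[v,u],cal=cal)
    for (x0,x1,y0,y1) in boxes:
        m=(P[:,0]>x0)&(P[:,0]<x1)&(P[:,1]>y0)&(P[:,1]<y1)&(P[:,2]>zr[0])&(P[:,2]<zr[1]); q=P[m]
        zt=np.percentile(q[:,2],90); q=q[abs(q[:,2]-np.median(q[:,2]))<.006]
        c,s,a=cv2.minAreaRect((q[:,:2]*1000).astype(np.float32))
        short=a if s[0]<s[1] else a+90
        print(m.sum(),"c",np.round(c,1),"mean",(q[:,:2].mean(0)*1000).round(1),"s",np.round(s,1),"jaw angle",round(short,1),"ztop",zt.round(4))
E
python3 - <<'E'
from frag import *
frags([(.45,.60,-.33,-.18),(.33,.47,-.42,-.27)],name="w1.png")
for n in ("frag_c",): print([(round(x["score"],2),np.round(x["location"],3)) for x in nets.look_for(n,"wrist")])
E
```

```text
clock: 2.75
tcp_pos: [0.4705, -0.2698, 0.3214]
orientation: [-2.146, 0.157, 2.146]
contact_force: [0.3, -0.4, 0.1]
grip_width: 0.0846
1809 c [ 516.6 -248.8] mean [ 519. -248.] s [54.4 74.3] jaw angle 79.6 ztop 0.0432
1363 c [ 402.2 -344.5] mean [ 402.2 -344.2] s [79.7 45.3] jaw angle 92.1 ztop 0.0372
[(0.87, array([ 0.263, -0.333,  0.029])), (0.84, array([ 0.52 , -0.24 ,  0.039])), (0.66, array([ 0.41 , -0.341,  0.038])), (0.59, array([ 0.334, -0.123,  0.03 ])), (0.42, array([ 0.591, -0.032,  0.005]))]
```

View pics/w1.png

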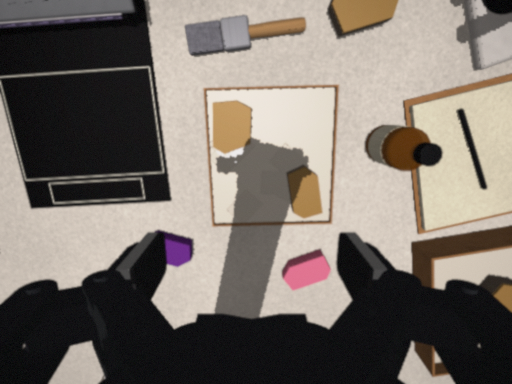

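The wrist view shows frag_c at (231,126), close to the tray's left rim, and frag_b at (306,192). The stage outlines are at left, with field corners (0,75), (149,67), (164,171) and (25,183).

```bash
python3 - <<'E'
from h import *
t=px2w("wrist",[(206,88),(337,86),(331,223),(213,225)],z=.016)*1000
print("tray",t.round(0)[:,:2].tolist())
f=px2w("wrist",[(149,67),(164,171),(25,183),(1,76)],z=.006)*1000; s=px2w("wrist",[(50,183),(142,178),(145,199),(52,206)],z=.006)*1000
print("field",f[:,:2].round(0).tolist(),"strip",s[:,:2].round(0).tolist())
fl=px2w("wrist",[(212,104),(212,150)],z=.042)*1000; print("frag left edge",fl.round(0))
# refine stage with line pixels
im,d=viewer.grab_frame("top"); 
import cv2
f=np.load("top0.npz"); im=f["im"]
crop=im[125:230,220:310]; save("st.png",cv2.resize(crop,None,fx=6,fy=5.7,interpolation=cv2.INTER_CUBIC))
for p in ([.516,-.249,.3],): print(delta(p,np.radians(80)))
E
```

```text
tray [[578.0, -218.0], [552.0, -410.0], [337.0, -386.0], [363.0, -190.0]]
field [[620.0, -139.0], [463.0, -126.0], [477.0, 107.0], [642.0, 86.0]] strip [[471.0, 66.0], [457.0, -88.0], [421.0, -84.0], [432.0, 75.0]]
frag left edge [[ 553. -226.   42.]
 [ 489. -215.   42.]]
(array([ 21.4, -27.2, -42. ]), np.float64(0.029631508021350506), array([[ 0.   , -0.144, -0.99 ],
       [-0.   , -0.99 ,  0.144],
       [-1.   ,  0.   , -0.   ]]))
```

```bash
python3 -m pendant '[85,0,-14,-21,0, 85,0,-14,-21,0.03, 85,45,0,0,0, 85,45,0,0,0, 85,45,0,0,0, 85,45,0,0,0, 85,0,0,0,0]' 40
python3 - <<'E'
from frag import *
frags([(.45,.60,-.33,-.18)],name="w2.png")
print(delta([.517,-.248,.016],np.radians(80)))
E
```

```text
clock: 3.78
tcp_pos: [0.5136, -0.2474, 0.1383]
orientation: [-2.121, 0.185, 2.136]
contact_force: [0.4, 0.2, 0.8]
grip_width: 0.0845
4934 c [ 516.9 -248. ] mean [ 520.3 -247.8] s [55.4 75.8] jaw angle 80.1 ztop 0.0429
(array([124.8,  -0.3,  -1.8]), np.float64(-0.0016924768709607463), array([[-0.002, -0.175, -0.985],
       [ 0.001, -0.985,  0.175],
       [-1.   , -0.001,  0.003]]))
```

```bash
python3 -m pendant '[85,40,0,-3,0, 85,40,0,0,0, 85,25,0,0,0, 85,17,0,0,0, 85,0,0,0,0, 50,0,0,0,0, 50,0,0,0,0, 50,0,0,0,0, 50,0,0,0,0,50,0,0,0,0, 50,0,0,0,0]' 60
```

```text
clock: 5.2
tcp_pos: [0.5203, -0.2491, 0.0211]
orientation: [-2.132, 0.19, 2.126]
contact_force: [-0.9, 0.7, 5.7]
grip_width: 0.0544
```

```bash
python3 -m pendant '[48,-5,0,0,0, 48,-10,0,0,0, 48,-10,0,0,0, 48,-10,0,0,0, 48,0,0,0,0]' 60
python3 - <<'E'
from h import *
o=r.get_obs(); print(o["contact_force"],o["grip_width"],o["tcp_pos"])
im,d=viewer.grab_frame("wrist"); save("w3.png",im)
E
```

```text
clock: 5.82
tcp_pos: [0.5198, -0.2492, 0.0554]
orientation: [-2.131, 0.19, 2.127]
contact_force: [0.2, 0.6, -2.8]
grip_width: 0.0548
[ 0.18113029  0.62259368 -2.8147333 ] 0.05483409244044423 [ 0.51984182 -0.24915075  0.05544143]
```

View pics/w3.png

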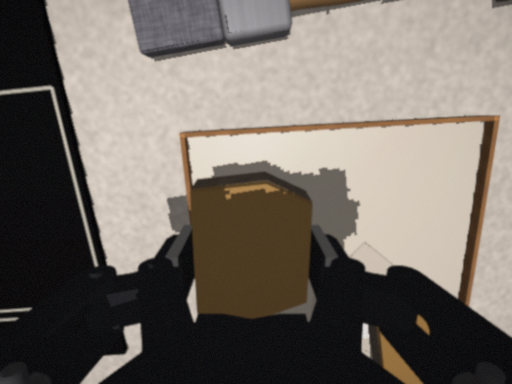

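frag_c is held, centred between the pads at (250,245), and hangs level.

```bash
python3 - <<'E'
from h import *
print(delta([.548,-.073,.10],np.radians(84.7)))
E
```

```text
(array([ -45.2, -178.3,    2.8]), np.float64(-0.08490165024553775), array([[ 0.001, -0.176, -0.984],
       [-0.   , -0.984,  0.176],
       [-1.   ,  0.   , -0.001]]))
```

```bash
python3 -m pendant '[48,-23,0,0,0, 48,-22,-20,0,0, 48,0,-40,1,0, 48,0,-40,1,0, 48,0,-40,1,0, 48,0,-38,0,0, 48,0,0,0,-0.085, 48,30,0,0,0, 48,30,0,0,0, 48,0,0,0,0]' 60
python3 - <<'E'
from h import *
print(delta([.548,-.073,.0195],np.radians(84.7))); print(r.get_obs()["contact_force"])
E
```

```text
clock: 7.12
tcp_pos: [0.5452, -0.0729, 0.0371]
orientation: [-2.168, 0.1, 2.18]
contact_force: [0.9, -0.1, -2.3]
grip_width: 0.0546
(array([17.6, -0.2, -2.9]), np.float64(0.0005262359975284348), array([[-0.006, -0.092, -0.996],
       [ 0.   , -0.996,  0.092],
       [-1.   ,  0.   ,  0.006]]))
[ 0.91277664 -0.13256382 -2.26714768]
```

```bash
python3 -m pendant '[48,5,0,0,0, 48,4,0,0,0, 48,2,0,0,0, 48,2,0,0,0, 48,0,0,0,0]' 60; python3 -m pendant '[48,1,0,0,0, 48,1,0,0,0, 48,0,0,0,0]'
```

```text
clock: 7.75
tcp_pos: [0.5475, -0.0731, 0.0263]
orientation: [-2.174, 0.1, 2.174]
contact_force: [-0.3, -0.7, -3.2]
grip_width: 0.0549
clock: 8.12
tcp_pos: [0.5475, -0.0731, 0.0242]
orientation: [-2.174, 0.1, 2.174]
contact_force: [-0.3, -0.7, -2.5]
grip_width: 0.0547
```

```bash
python3 -m pendant '[48,1,0,0,0, 48,1,0,0,0, 48,0,0,0,0]'; python3 -m pendant '[48,1,0,0,0, 48,1,0,0,0, 48,0,0,0,0]'
```

```text
clock: 8.5
tcp_pos: [0.5474, -0.0731, 0.0222]
orientation: [-2.174, 0.1, 2.174]
contact_force: [0.2, -0.5, -2.9]
grip_width: 0.0547
clock: 8.88
tcp_pos: [0.5474, -0.0731, 0.0202]
orientation: [-2.174, 0.1, 2.174]
contact_force: [-0.2, -0.2, -3.1]
grip_width: 0.0546
```

```bash
python3 -m pendant '[48,1,0,0,0, 48,1,0,0,0, 48,0,0,0,0]'; python3 -m pendant '[48,1,0,0,0, 48,0,0,0,0]'
```

```text
clock: 9.25
tcp_pos: [0.5476, -0.0731, 0.0191]
orientation: [-2.174, 0.101, 2.174]
contact_force: [-2.7, -0.4, 6.6]
grip_width: 0.0551
clock: 9.5
tcp_pos: [0.5476, -0.0731, 0.0191]
orientation: [-2.175, 0.101, 2.174]
contact_force: [-7.1, -0.8, 16.6]
grip_width: 0.0544
```

```bash
python3 -m pendant '[48,-1.5,0,0,0, 58,0,0,0,0, 70,0,0,0,0, 85,0,0,0,0, 85,0,0,0,0, 85,-20,0,0,0, 85,-40,0,0,0, 85,-40,0,0,0, 85,-40,0,0,0, 85,-40,0,0,0, 85,0,0,0,0]'
python3 - <<'E'
from frag import *
frags([(.45,.65,-.16,.05)],name="w4.png",zr=(.02,.06))
print(delta([.402,-.344,.2],np.radians(92.5)))
E
```

```text
clock: 10.88
tcp_pos: [0.5497, -0.0731, 0.2022]
orientation: [-2.182, 0.101, 2.167]
contact_force: [-0.3, -0.3, -0.7]
grip_width: 0.0849
3112 c [544.3 -73.3] mean [547.1 -72.7] s [55.5 75.5] jaw angle 84.5 ztop 0.041
(array([-2.000e-01,  2.832e+02,  1.207e+02]), np.float64(-0.13597821578344638), array([[ 0.003, -0.092, -0.996],
       [-0.   , -0.996,  0.092],
       [-1.   ,  0.   , -0.003]]))
```

View pics/w4.png

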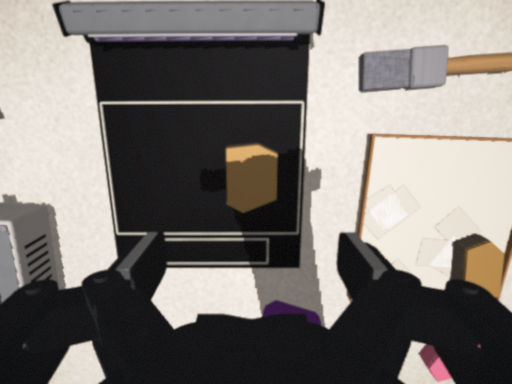

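frag_c lies at (251,178), flat and inside the field outline (corners (101,102), (303,101), (301,233), (117,234)). frag_b is next.

```bash
python3 - <<'E'
from h import *
print((px2w("wrist",[(101,102),(303,101),(301,233),(117,234)],z=.006)*1000).round(0)[:,:2].tolist())
print((px2w("wrist",[(268,239),(268,263)],z=.006)*1000).round(0)[:,:2].tolist())
E
python3 -m pendant '[85,0,47,20,0, 85,0,47,20,0, 85,0,47,20,0, 85,0,47,20,0, 85,0,47,20,0, 85,0,48,20,0, 85,0,0,0,-0.136, 85,30,0,0,0, 85,0,0,0,0]'
python3 - <<'E'
from frag import *
frags([(.33,.47,-.42,-.27)],zr=(.02,.06))
print(delta([.402,-.344,.014],np.radians(92.5)))
E
```

```text
[[640.0, 88.0], [619.0, -139.0], [460.0, -129.0], [480.0, 104.0]]
[[455.0, -86.0], [421.0, -84.0]]
clock: 12.05
tcp_pos: [0.3997, -0.3424, 0.1658]
orientation: [2.195, 0.052, -2.207]
contact_force: [-0.1, 0.0, -0.1]
grip_width: 0.0854
3473 c [ 401.6 -344.4] mean [ 402.2 -344.5] s [81.4 45.8] jaw angle 94.1 ztop 0.0369
(array([153.2,   1.5,  -1.6]), np.float64(0.00024065918760118876), array([[-0.003,  0.044, -0.999],
       [ 0.002, -0.999, -0.044],
       [-1.   , -0.003,  0.003]]))
```

```bash
python3 -m pendant '[85,40,1.5,-2,-0.02, 85,40,0,0,0, 85,40,0,0,0, 85,20,0,0,0, 85,12,0,0,0, 85,0,0,0,0, 42,0,0,0,0, 42,0,0,0,0, 42,0,0,0,0, 42,0,0,0,0, 42,0,0,0,0, 42,0,0,0,0]' 60; python3 -m pendant '[38,-5,0,0,0, 38,-10,0,0,0, 38,-20,0,0,0, 38,-30,0,0,0, 38,-30,0,0,0, 38,0,0,0,0]'
python3 - <<'E'
from h import *
print(delta([.555,.032,.09],np.radians(84.7)))
E
```

```text
clock: 13.6
tcp_pos: [0.4047, -0.3456, 0.0181]
orientation: [2.19, 0.069, -2.187]
contact_force: [-1.0, 1.1, 7.1]
grip_width: 0.0447
clock: 14.35
tcp_pos: [0.4054, -0.3463, 0.1144]
orientation: [2.192, 0.066, -2.183]
contact_force: [0.2, -0.3, -2.8]
grip_width: 0.0448
(array([  23.8, -368.1, -173.2]), np.float64(0.156035328039402), array([[ 0.004,  0.063, -0.998],
       [-0.003, -0.998, -0.064],
       [-1.   ,  0.003, -0.004]]))
```

```bash
python3 -m pendant '[38,0,-41,-19.2,0, 38,0,-41,-19.2,0, 38,0,-41,-19.2,0, 38,0,-41,-19.2,0, 38,0,-41,-19.2,0, 38,0,-41,-19.2,0, 38,0,-41,-19.2,0, 38,0,-41,-19.2,0, 38,0,-40,-19.2,0, 38,0,0,0,0.156, 38,40,0,0,0, 38,35,0,0,0, 38,10,0,0,0, 38,6,0,0,0, 38,0,0,0,0]' 60
python3 - <<'E'
from h import *
print(delta([.555,.032,.0165],np.radians(84.7)))
E
```

```text
clock: 16.23
tcp_pos: [0.5535, 0.0331, 0.0213]
orientation: [-2.175, 0.1, 2.173]
contact_force: [-0.4, 0.0, -2.1]
grip_width: 0.0448
(array([ 4.8,  0.9, -1.6]), np.float64(0.00021465730209957457), array([[ 0.001, -0.092, -0.996],
       [ 0.   , -0.996,  0.092],
       [-1.   , -0.   , -0.001]]))
```

```bash
python3 -m pendant '[38,1,0,0,0, 38,1,0,0,0, 38,0,0,0,0]'; python3 -m pendant '[38,1,0,0,0, 38,1,0,0,0, 38,0,0,0,0]'; python3 -m pendant '[38,1,0,0,0, 38,0,0,0,0]'
```

```text
clock: 16.6
tcp_pos: [0.5532, 0.033, 0.0191]
orientation: [-2.175, 0.1, 2.174]
contact_force: [0.2, 0.3, -1.1]
grip_width: 0.0446
clock: 16.98
tcp_pos: [0.5529, 0.033, 0.0167]
orientation: [-2.174, 0.1, 2.175]
contact_force: [0.0, 0.3, -2.6]
grip_width: 0.0447
clock: 17.23
tcp_pos: [0.5531, 0.033, 0.0161]
orientation: [-2.174, 0.1, 2.174]
contact_force: [-2.0, 0.7, 3.8]
grip_width: 0.0447
```

```bash
python3 -m pendant '[38,-0.7,0,0,0, 48,0,0,0,0, 60,0,0,0,0, 70,0,0,0,0, 70,0,0,0,0, 70,-20,0,0,0, 70,-40,0,0,0, 70,-50,0,0,0, 70,-50,0,0,0, 70,-50,0,0,0, 70,0,0,0,0]'
python3 - <<'E'
from frag import *
frags([(.45,.65,-.13,-.01),(.45,.65,.0,.11)],name="w5.png",zr=(.02,.06))
o=r.get_obs();print(o["joints"].round(2))
print(delta([.63,.27,.24],np.radians(3)))
E
```

```text
clock: 18.6
tcp_pos: [0.5556, 0.0335, 0.231]
orientation: [-2.183, 0.099, 2.164]
contact_force: [0.2, -0.2, -1.1]
grip_width: 0.0697
2777 c [544.7 -72.9] mean [547.1 -71.4] s [54.9 73.5] jaw angle 84.7 ztop 0.041
2276 c [550.1  32.3] mean [550.4  32.8] s [45.1 81.2] jaw angle 83.9 ztop 0.0351
[ 0.    0.29 -0.21  1.84  0.07  1.01 -1.9 ]
(array([ -11.2, -242.9,  -53.8]), np.float64(1.4260317051519484), array([[ 0.004, -0.092, -0.996],
       [ 0.   , -0.996,  0.092],
       [-1.   , -0.001, -0.004]]))
```

```bash
python3 -m pendant '[70,0,-49,-11,0, 70,0,-49,-11,0, 70,0,-49,-11,0, 70,0,-49,-11,0, 70,0,-47,-10,0, 70,0,0,0,0.16, 70,0,0,0,0]'
python3 - <<'E'
from h import *
o=r.get_obs();print(o["joints"].round(2)); print(delta([.63,.27,.24],np.radians(3))[:2])
im,d=viewer.grab_frame("wrist"); save("w6.png",im)
print([(round(x["score"],2),np.round(x["location"],3)) for x in nets.look_for("scale_bar","wrist")])
m=nets.silhouettes("scale_bar","wrist")
for x in m:
    v,u=np.nonzero(x["mask"]); q=px2w("wrist",np.c_[u,v],z=.012)[:,:2]*1000
    print(round(x["score"],2),cv2.minAreaRect(q.astype(np.float32)),len(u))
E
```

```text
clock: 19.52
tcp_pos: [0.6282, 0.27, 0.2242]
orientation: [-2.087, 0.265, 2.092]
contact_force: [0.7, 0.4, -0.7]
grip_width: 0.0696
[-0.34  0.51 -0.22  1.52  0.12  1.13 -2.41]
(array([-15.8,  -0.3,  -1.7]), np.float64(1.268421848709436))
[(0.78, array([0.642, 0.285, 0.015]))]
0.69 ((643.1581420898438, 286.292724609375), (27.977319717407227, 152.96298217773438), 4.81810998916626) 2613
```

View pics/w6.png

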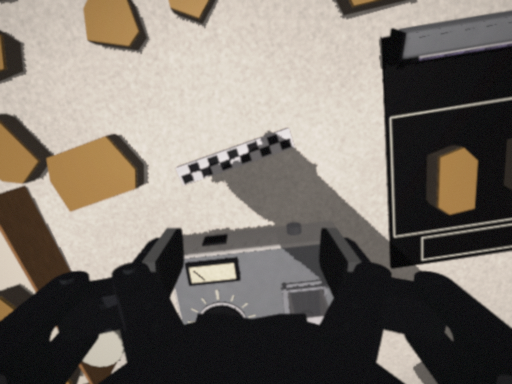

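The bar's silhouette runs from (180,175) to (290,135), and its centre is at (643,286) mm.

```bash
python3 -m pendant '[50,0,0,0,-0.18, 50,0,0,0,-0.18, 50,0,0,0,-0.18, 50,0,0,0,-0.18, 50,0,0,0,-0.18, 50,0,0,0,-0.18, 50,0,0,0,-0.18, 50,0,0,0,-0.18, 50,0,0,0,-0.18, 50,0,0,0,-0.18, 50,0,0,0,-0.105, 50,0,0,0,0]'
python3 - <<'E'
from h import *
o=r.get_obs();print(o["joints"].round(2)); print(delta([.643,.286,.10],np.radians(4.8)))
E
```

```text
clock: 21.18
tcp_pos: [0.6294, 0.2689, 0.2263]
orientation: [1.149, 1.246, -1.15]
contact_force: [-0.4, -0.3, -0.1]
grip_width: 0.05
[-0.07  0.57 -0.63  1.5   0.35  1.18 -0.68]
(array([126.3,  15. , -16. ]), np.float64(-0.0027463916558980728), array([[-0.   ,  0.997,  0.081],
       [-0.   ,  0.081, -0.997],
       [-1.   , -0.   ,  0.   ]]))
```

```bash
python3 -m pendant '[50,40,8,-8,0, 50,40,7,-8,0, 50,40,0,0,0, 50,0,0,0,0]'
cat > bar.py <<'E'
from h import *
def bar(cam="wrist"):
    cal=viewer.calibration(cam); im,d=viewer.grab_frame(cam)
    for x in nets.silhouettes("scale_bar",cam)[:2]:
        v,u=np.nonzero(x["mask"]); q=px2w(cam,np.c_[u,v],z=.012,cal=cal)[:,:2]*1000
        print(round(x["score"],2),np.round(np.hstack([np.ravel(k) for k in cv2.minAreaRect(q.astype(np.float32))]),1),len(u))
    return im,d
E
python3 - <<'E'
from bar import *
im,d=bar(); save("w7.png",im)
print(delta([.643,.286,.005],np.radians(4.8)))
E
```

```text
clock: 21.68
tcp_pos: [0.6408, 0.2852, 0.103]
orientation: [1.144, 1.248, -1.156]
contact_force: [0.3, -0.5, 0.3]
grip_width: 0.0498
0.86 [642.5 287.9  24.9 147.7   4.9] 5071
(array([102.6,  -0.5,   1.2]), np.float64(-0.002853133089945281), array([[ 0.001,  0.997,  0.081],
       [ 0.   ,  0.081, -0.997],
       [-1.   ,  0.001, -0.   ]]))
```

View pics/w7.png

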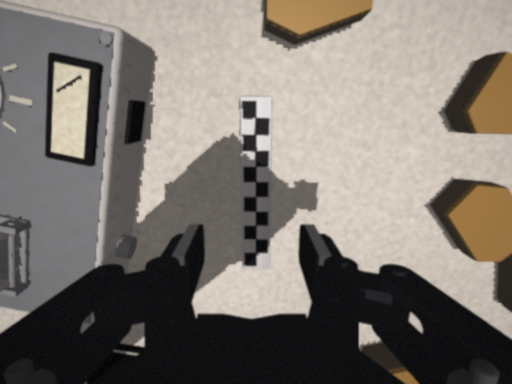

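The bar lies between the open fingers at (256,180).

```bash
python3 -m pendant '[50,40,1,1,0, 50,35,0,0,0, 50,15,0,0,0, 50,6,0,0,0, 50,3,0,0,0, 50,0,0,0,0]' 40;  python3 -m pendant '[20,0,0,0,0, 20,0,0,0,0, 20,0,0,0,0, 20,0,0,0,0, 20,0,0,0,0, 20,-3,0,0,0, 20,-20,0,0,0, 20,-40,0,0,0, 20,-40,0,0,0, 20,0,0,0,0]' 50
```

```text
clock: 22.52
tcp_pos: [0.6445, 0.2867, 0.0087]
orientation: [1.15, 1.246, -1.147]
contact_force: [-0.6, 0.4, 0.9]
grip_width: 0.05
clock: 23.78
tcp_pos: [0.6462, 0.2881, 0.1159]
orientation: [1.155, 1.244, -1.142]
contact_force: [1.0, 0.0, -0.6]
grip_width: 0.0224
```

```bash
python3 - <<'E'
from bar import *
im,d=bar(); save("w8.png",im[:, 100:420])
print(r.get_obs()["grip_width"]); print(delta([.4455,-.009,.2],np.radians(-5.3)))
E
```

```text
0.37 [484.6 275.1 264.3 123.6  82. ] 36999
0.022827087719816206
(array([ -88.8, -222. ,  278. ]), np.float64(0.17441751011579787), array([[ 0.001,  0.997,  0.082],
       [ 0.   ,  0.082, -0.997],
       [-1.   ,  0.001, -0.   ]]))
```

View pics/w8.png

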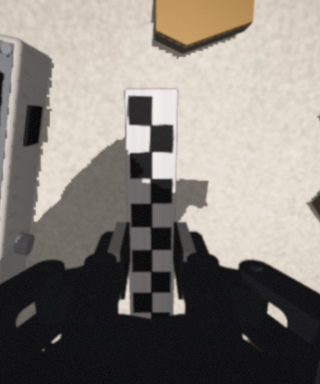

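Bar held straight and level.

```bash
python3 -m pendant '[20,-45,0,0,0, 20,-45,0,0,0, 20,0,-28,35,0, 20,0,-28,35,0, 20,0,-28,35,0, 20,0,-28,35,0, 20,0,-28,35,0, 20,0,-28,35,0, 20,0,-27,34,0, 20,0,-27,34,0, 20,0,0,0,0.174, 20,45,0,0,0,20,45,0,0,0,20,0,0,0,0]' 50
python3 - <<'E'
from h import *
cal=viewer.calibration("wrist"); im,d=viewer.grab_frame("wrist"); np.savez("w9.npz",im=im,d=d); save("w9.png",cv2.resize(im,(768,576),interpolation=cv2.INTER_CUBIC))
np.savez("w9cal.npz",**cal)
print(r.get_obs()["joints"].round(2)); print(delta([.4453,-.0083,.1],np.radians(-5.3)))
E
```

```text
clock: 25.62
tcp_pos: [0.4419, -0.0091, 0.1076]
orientation: [1.272, 1.171, -1.283]
contact_force: [-0.4, -0.2, -1.4]
grip_width: 0.0226
[ 0.4   0.34 -0.6   2.16  0.29  0.72 -0.48]
(array([ 9.6,  1.5, -0.6]), np.float64(0.0011808173234704178), array([[-0.005,  0.996, -0.091],
       [ 0.001, -0.091, -0.996],
       [-1.   , -0.005, -0.   ]]))
```

View pics/w9.png

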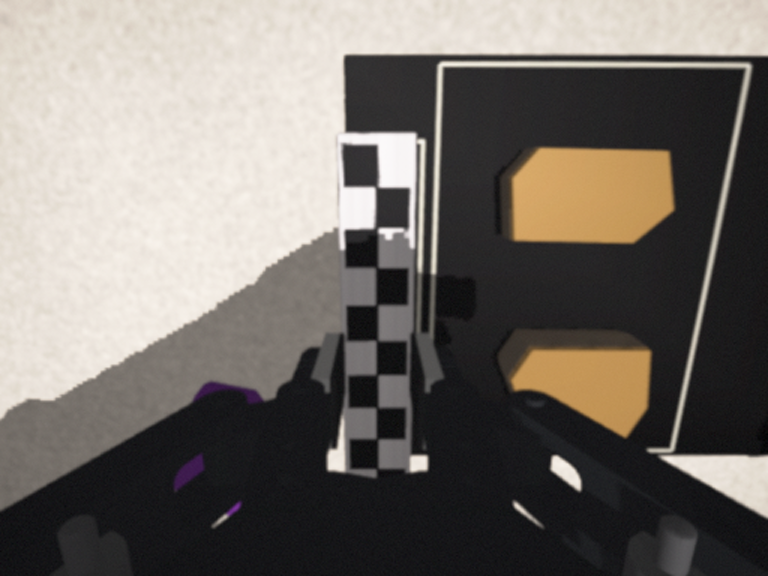

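The held bar's far end is at (378,133), the strip's far edge at x≈422–430 and the field's corner at (439,65).

```bash
python3 - <<'E'
from h import *
cal={k:v for k,v in np.load("w9cal.npz").items()}
f=lambda L,z:(px2w("wrist",(np.array(L)+.5)/1.5-.5,z=z,cal=cal)*1000)[:,:2].round(1)
print("strip far corner, along edge",f([(424,142),(425,200)],.006).tolist())
print("field corners -y near, -y far, +y far",f([(439,65),(749,66),(674,450)],.006).tolist(), "near line",f([(434,300)],.006).tolist())
print("stage edge",f([(345,57),(345,90)],.006).tolist())
print("bar end L,R",f([(340,133),(416,133)],.113).tolist(), "near end", f([(345,475),(412,475)],.113).tolist())
E
```

```text
strip far corner, along edge [[472.4, 67.3], [470.9, 36.4]]
field corners -y near, -y far, +y far [[482.6, 104.5], [643.0, 89.9], [623.7, -139.6]] near line [[472.5, -22.3]]
stage edge [[434.5, 112.8], [432.8, 97.1]]
bar end L,R [[436.6, 67.3], [459.5, 65.2]] near end [[424.6, -53.8], [449.6, -55.9]]
```

```bash
python3 -m pendant '[20,0,6,0,0, 20,40,0,0,0, 20,30,0,0,0, 20,10,0,0,0, 20,0,0,0,0]' 50
python3 - <<'E'
from h import *
cal=viewer.calibration("wrist"); im,d=viewer.grab_frame("wrist"); np.savez("wacal.npz",**cal)
save("wa.png",cv2.resize(im[20:320,180:380],(533,800),interpolation=cv2.INTER_CUBIC)[:600])
print(r.get_obs()["tcp_pos"])
E
```

```text
clock: 26.3
tcp_pos: [0.4523, -0.0095, 0.0313]
orientation: [1.277, 1.163, -1.276]
contact_force: [0.3, -0.2, -1.1]
grip_width: 0.023
[ 0.45260897 -0.00943012  0.03166142]
```

View pics/wa.png

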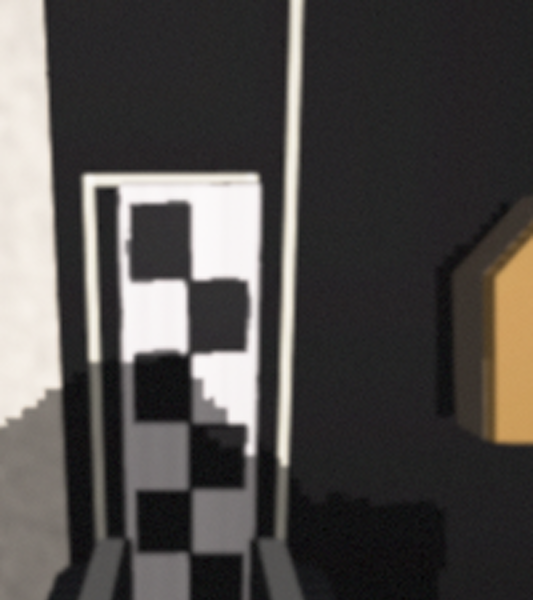

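```bash
python3 - <<'E'
from h import *
cal={k:v for k,v in np.load("wacal.npz").items()}
f=lambda L,z:(px2w("wrist",(np.array(L)+.5)/2.6667-.5+[180,20],z=z,cal=cal)*1000)[:,:2].round(1)
print("strip outer corners L,R",f([(84,175),(261,175)],.006).tolist(),"left edge low",f([(98,520)],.006).tolist())
print("bar end L,R",f([(118,184),(262,184)],.037).tolist(), "lower edges y=520",f([(127,520),(255,520)],.037).tolist())
print(delta([0,0,0],np.radians(-5.3))[1:])
E
```

```text
strip outer corners L,R [[436.6, 71.9], [473.1, 68.5]] left edge low [[430.1, -3.6]]
bar end L,R [[446.0, 67.0], [470.2, 64.7]] lower edges y=520 [[440.6, 6.8], [464.7, 4.6]]
(np.float64(0.000338530800870096), array([[ 0.002,  0.996, -0.092],
       [-0.   , -0.092, -0.996],
       [-1.   ,  0.002, -0.   ]]))
```

```bash
python3 -m pendant '[20,5,-3.6,-1.2,0, 20,5,0,0,0, 20,2,0,0,0, 20,0,0,0,0]' 50;  python3 -m pendant '[20,1.5,0,0,0, 20,1.5,0,0,0, 20,0,0,0,0]'; python3 -m pendant '[20,1,0,0,0, 20,1,0,0,0, 20,0,0,0,0]'
```

```text
clock: 26.85
tcp_pos: [0.4479, -0.008, 0.0184]
orientation: [1.277, 1.164, -1.277]
contact_force: [-1.0, 0.3, 0.2]
grip_width: 0.0227
clock: 27.22
tcp_pos: [0.4478, -0.008, 0.0154]
orientation: [1.277, 1.164, -1.277]
contact_force: [0.3, 0.2, -0.8]
grip_width: 0.0225
clock: 27.6
tcp_pos: [0.448, -0.008, 0.0143]
orientation: [1.276, 1.163, -1.277]
contact_force: [-2.4, -0.2, 13.4]
grip_width: 0.0226
```

```bash
python3 -m pendant '[20,-0.8,0,0,0, 30,0,0,0,0, 45,0,0,0,0, 45,0,0,0,0, 45,-10,0,0,0, 45,-40,0,0,0, 45,-50,0,0,0, 45,-50,0,0,0, 45,0,0,0,0]' 50
python3 - <<'E'
from h import *
cal=viewer.calibration("wrist"); im,d=viewer.grab_frame("wrist"); np.savez("wbcal.npz",**cal)
save("wb.png",cv2.resize(im[60:360,130:430],(600,600),interpolation=cv2.INTER_CUBIC))
print(r.get_obs()["tcp_pos"])
E
```

```text
clock: 28.72
tcp_pos: [0.4505, -0.0077, 0.1684]
orientation: [1.28, 1.158, -1.271]
contact_force: [0.1, 0.0, -0.4]
grip_width: 0.0452
[ 0.448997   -0.00813667  0.16629442]
```

View pics/wb.png

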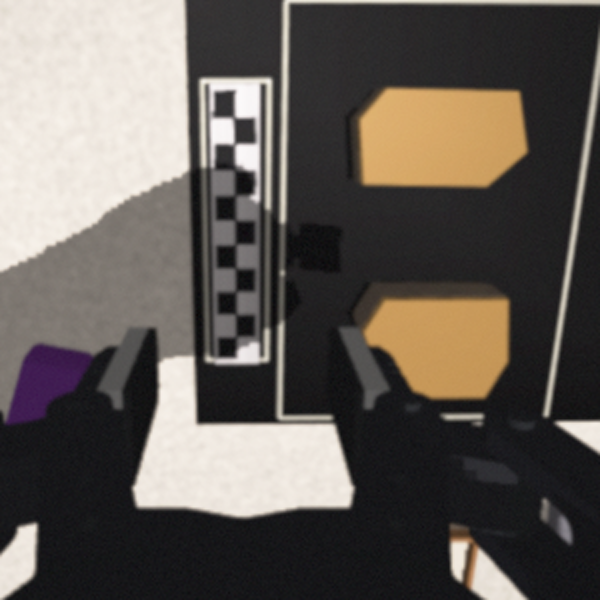

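The bar sits inside its strip: bar (211–263, 82–360) against outline (202–272, 79–362). Next is the dial.

```bash
python3 - <<'E'
from h import *
print(delta([.42,.30,.28],np.radians(-7.5)))
E
```

```text
(array([-114.1,  -56.9, -304.1]), np.float64(0.03840487403361115), array([[ 0.004,  0.996, -0.092],
       [-0.001, -0.092, -0.996],
       [-1.   ,  0.004,  0.001]]))
```

```bash
python3 -m pendant '[45,-38,0,0,0, 45,-38,0,0,0, 45,-38,0,0,0.038, 45,0,-8,-44,0, 45,0,-8,-44,0, 45,0,-8,-44,0, 45,0,-8,-44,0, 45,0,-8,-44,0, 45,0,-8,-42,0, 45,0,-9,-42,0, 45,0,0,0,0]'
python3 - <<'E'
from h import *
cal=viewer.calibration("wrist"); im,d=viewer.grab_frame("wrist"); np.savez("wc.npz",im=im,d=d); np.savez("wccal.npz",**cal)
save("wc.png",cv2.resize(im,(768,576),interpolation=cv2.INTER_CUBIC))
v,u=np.nonzero(d>0); P=px2w("wrist",np.c_[u,v],depth=d[v,u],cal=cal)
def rect(x0,x1,y0,y1,z0,z1,n):
    m=(P[:,0]>x0)&(P[:,0]<x1)&(P[:,1]>y0)&(P[:,1]<y1)&(P[:,2]>z0)&(P[:,2]<z1); q=P[m]
    if len(q)<20: return print(n,len(q))
    print(n,len(q),np.round(np.hstack([np.ravel(k) for k in cv2.minAreaRect((q[:,:2]*1000).astype(np.float32))]),1),np.percentile(q[:,2],[5,50,95]).round(3))
rect(.35,.57,.15,.42,.055,.07,"console")
rect(.40,.5,.30,.40,.090,.12,"dialbar"); rect(.40,.5,.30,.40,.070,.12,"dialall")
rect(.36,.53,.2,.29,.105,.15,"guard")
o=r.get_obs(); print(o["tcp_pos"],o["joints"].round(2))
E
```

```text
clock: 30.15
tcp_pos: [0.4286, 0.304, 0.2771]
orientation: [1.299, 1.151, -1.302]
contact_force: [-0.7, 0.2, -0.3]
grip_width: 0.0452
console 14974 [459.1 298.9 208.6 170.5  82.4] [0.064 0.066 0.068]
dialbar 642 [453.9 351.4  53.9  14.   66. ] [0.096 0.099 0.1  ]
dialall 1912 [454.  352.2  55.7  57.5  69.9] [0.073 0.075 0.1  ]
guard 2585 [440.3 249.2  39.3  83.6  82.6] [0.111 0.122 0.123]
[0.42946621 0.30176929 0.2769383 ] [-0.    0.3  -0.88  1.81  0.25  1.15 -1.08]
```

View pics/wc.png

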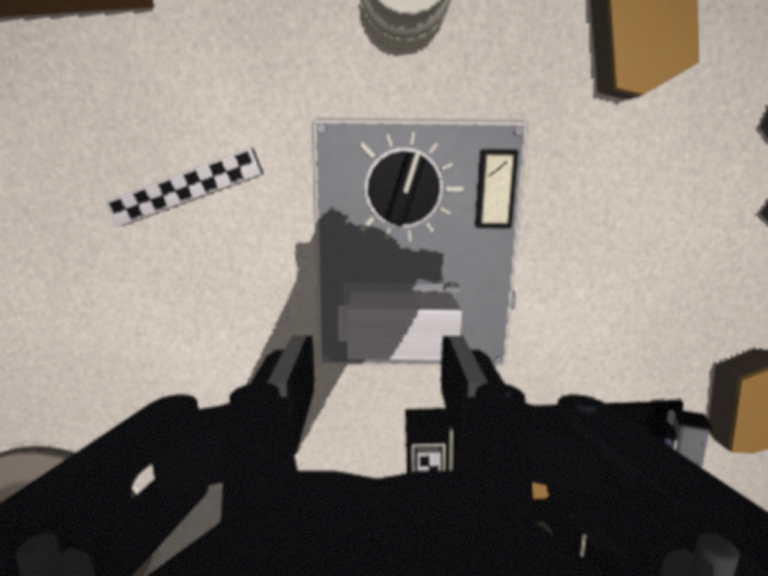

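The dial bar is at (404,187) with its pointer at 66° world, about mark 2.3. It needs 1.756 rad clockwise. Turning the wrist back first leaves room in the last joint.

```bash
python3 -m pendant '[45,0,0,0,-0.178, 45,0,0,0,-0.178, 45,0,0,0,-0.178, 45,0,0,0,-0.178, 45,0,0,0,-0.178, 45,0,0,0,-0.178, 45,0,0,0,-0.178, 45,0,0,0,-0.178, 45,0,0,0,-0.178, 45,0,0,0,-0.178, 45,0,0,0,-0.178, 45,0,0,0,-0.178, 45,0,0,0,-0.178, 45,0,0,0,-0.178, 45,0,0,0,-0.178, 45,0,0,0,-0.178, 45,0,0,0,0]'
python3 - <<'E'
from h import *
print(delta([.454,.352,.078],np.radians(156))); print(r.get_obs()["joints"].round(2))
E
```

```text
clock: 32.33
tcp_pos: [0.4311, 0.2991, 0.2773]
orientation: [-0.89, 1.383, 0.889]
contact_force: [-0.7, -0.7, 0.3]
grip_width: 0.0449
(array([199.2,   1. ,  58.1]), np.float64(-0.00790894551034027), array([[-0.001, -0.91 ,  0.414],
       [-0.002,  0.414,  0.91 ],
       [-1.   ,  0.   , -0.002]]))
[ 0.31  0.53 -1.38  1.8   0.54  1.28  1.5 ]
```

```bash
python3 -m pendant '[45,0,0.5,29,0, 45,0,0.5,29,-0.008, 45,50,0,0,0, 45,50,0,0,0, 45,0,0,0,0]'
python3 - <<'E'
from h import *
print(delta([.454,.352,.078],np.radians(156))[:2]); print(r.get_obs()["joints"].round(2))
E
```

```text
clock: 32.95
tcp_pos: [0.4526, 0.3511, 0.1748]
orientation: [-0.898, 1.386, 0.895]
contact_force: [-0.1, 0.1, -0.4]
grip_width: 0.0448
(array([96.7, -1.1,  2.1]), np.float64(-6.15271025425912e-05))
[ 0.08  0.69 -1.21  1.8   0.7   1.17  1.37]
```

```bash
python3 -m pendant '[45,40,-1,2,0, 45,35,0,0,0, 45,14,0,0,0, 45,7,0,0,0, 45,0,0,0,0, 10,0,0,0,0, 10,0,0,0,0, 10,0,0,0,0, 10,0,0,0,0, 10,0,0,0,0]' 40
python3 - <<'E'
from h import *
print(delta([.454,.352,.078],np.radians(156))); print(r.get_obs()["joints"].round(2))
E
```

```text
clock: 34.2
tcp_pos: [0.4564, 0.3558, 0.0834]
orientation: [-0.898, 1.376, 0.897]
contact_force: [1.0, -2.5, 6.8]
grip_width: 0.0132
(array([ 5.4,  0.6, -4.5]), np.float64(0.0027200649245529007), array([[ 0.002, -0.915,  0.404],
       [ 0.   ,  0.404,  0.915],
       [-1.   , -0.002,  0.001]]))
[ 0.01  0.79 -1.11  1.86  0.83  1.04  1.28]
```

```bash
python3 -m pendant '[22,0,0,0,0, 22,0,0,0,0, 22,0,0,-2,0, 22,0,0,-2,0, 22,0,0,0,0]' 30
python3 - <<'E'
from h import *
print(delta([.454,.352,.078],np.radians(156))[:2],r.get_obs()["contact_force"])
E
```

```text
clock: 34.83
tcp_pos: [0.4538, 0.3516, 0.0822]
orientation: [-0.898, 1.378, 0.898]
contact_force: [0.2, 0.2, -0.7]
grip_width: 0.0223
(array([ 4.2, -0.1,  0.4]), np.float64(0.0032181540964884014)) [ 0.18942149  0.2168477  -0.67199095]
```

```bash
python3 -m pendant '[22,3,0,0,0, 10,0,0,0,0, 10,0,0,0,0, 10,0,0,0,0, 10,0,0,0,0.12, 10,0,0,0,0.12, 10,0,0,0,0.12, 10,0,0,0,0.12, 10,0,0,0,0.12, 10,0,0,0,0.12, 10,0,0,0,0.12, 10,0,0,0,0.12,10,0,0,0,0.12,10,0,0,0,0.12, 10,0,0,0,0.12, 10,0,0,0,0.12, 10,0,0,0,0.12, 10,0,0,0,0.12,10,0,0,0,0.076,10,0,0,0,0]' 50
python3 - <<'E'
from h import *
o=r.get_obs();print(delta([.454,.352,.078],np.radians(55.4))); print(o["joints"].round(2),o["moment"],o["contact_force"])
E
```

```text
clock: 37.33
tcp_pos: [0.4543, 0.3524, 0.0791]
orientation: [0.471, 1.519, -0.469]
contact_force: [5.5, 1.7, -7.6]
grip_width: 0.0128
(array([ 1.1, -0.5,  0. ]), np.float64(0.003815342319542836), array([[ 0.001,  0.565,  0.825],
       [ 0.001,  0.825, -0.565],
       [-1.   ,  0.001, -0.   ]]))
[-0.21  0.62 -0.74  1.88  0.54  0.85 -0.26] [ 0.51642218 -1.12458213 -0.05143632] [ 5.53565606  1.68008296 -7.62606701]
```

```bash
python3 -m pendant '[25,0,0,0,0, 50,0,0,0,0, 70,0,0,0,0, 70,-30,0,0,0, 70,-45,0,0,0, 70,-45,0,0,0, 70,-45,0,0,0, 70,0,0,0,-0.16, 70,0,0,0,-0.16, 70,0,0,0,-0.15, 70,0,0,0,0]'
cat > con.py <<'E'
from h import *
def con(name=None):
    cal=viewer.calibration("wrist"); im,d=viewer.grab_frame("wrist")
    if name: save(name,im)
    v,u=np.nonzero(d>0); P=px2w("wrist",np.c_[u,v],depth=d[v,u],cal=cal)
    def rect(x0,x1,y0,y1,z0,z1,n):
        m=(P[:,0]>x0)&(P[:,0]<x1)&(P[:,1]>y0)&(P[:,1]<y1)&(P[:,2]>z0)&(P[:,2]<z1); q=P[m]
        if len(q)<20: return print(n,len(q))
        print(n,len(q),np.round(np.hstack([np.ravel(k) for k in cv2.minAreaRect((q[:,:2]*1000).astype(np.float32))]),1),np.percentile(q[:,2],[5,50,95]).round(3))
    rect(.40,.5,.30,.40,.090,.12,"dialbar"); rect(.36,.53,.2,.29,.105,.15,"guard"); rect(.35,.57,.15,.42,.055,.07,"console")
    return P,im,d
E
python3 - <<'E'
from con import *
con("wd.png"); o=r.get_obs(); print(o["tcp_pos"],o["joints"].round(2)); print(delta([.386,.259,.17],np.radians(82.4)))
E
```

```text
clock: 38.7
tcp_pos: [0.4536, 0.3518, 0.2442]
orientation: [0.104, 1.569, -0.103]
contact_force: [0.8, 0.8, -0.2]
grip_width: 0.0698
dialbar 700 [454.  351.9  14.1  53.9  55.7] [0.096 0.099 0.1  ]
guard 4000 [439.3 248.8  40.9  82.9  82.3] [0.112 0.122 0.123]
console 16640 [458.2 299.1 209.9 167.2  82.3] [0.064 0.066 0.068]
[0.45363469 0.35183737 0.24424261] [-0.04  0.46 -0.96  1.74  0.41  1.16  0.32]
(array([  74.3, -101. ,  -54.6]), np.float64(-0.0009305226700901947), array([[-0.   ,  0.133,  0.991],
       [ 0.   ,  0.991, -0.133],
       [-1.   , -0.   , -0.   ]]))
```

View pics/wd.png

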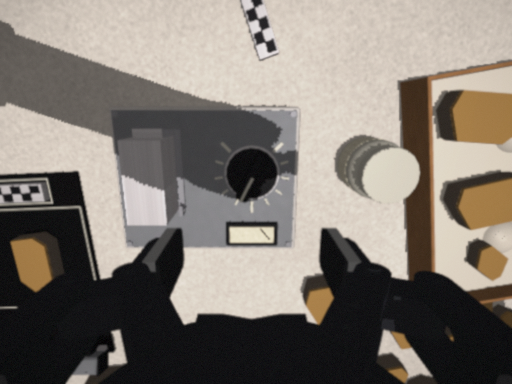

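The dial pointer at (246,190) reads mark 5.99 from the bar's angle, and the guard is closed at (148,175). Everything is now staged. A last check of the stage with the top camera comes before the guard.

```bash
python3 -m pendant '[70,0,-35,-9,0, 70,0,-35,-9,0, 70,0,-33.5,-8,0, 70,40,0,0,0, 70,40,0,0,0, 70,0,0,0,0]'
python3 - <<'E'
from frag import *
frags([(.45,.65,-.13,-.01),(.45,.65,.0,.11)],cam="top",zr=(.02,.06))
print([(round(x["score"],2),np.round(x["location"],3)) for x in nets.look_for("scale_bar","top")])
frags([(.36,.53,.2,.29)],zr=(.105,.15))
print(delta([.4142,.2526,.077],np.radians(82.4)))
E
```

```text
clock: 39.5
tcp_pos: [0.4129, 0.2513, 0.1624]
orientation: [0.102, 1.573, -0.106]
contact_force: [-0.1, 1.1, 0.4]
grip_width: 0.0698
295 c [547.4 -71.5] mean [549.  -70.7] s [51.1 73.4] jaw angle 85.1 ztop 0.0431
295 c [553.4  32.1] mean [551.5  32.5] s [44.7 81.3] jaw angle 83.9 ztop 0.0378
[(0.82, array([ 0.449, -0.007,  0.019])), (0.79, array([0.249, 0.373, 0.011])), (0.24, array([0.79 , 0.09 , 0.038])), (0.19, array([ 0.597, -0.026,  0.01 ]))]
6336 c [439.7 248.8] mean [436.4 249.3] s [40.2 84.1] jaw angle 82.3 ztop 0.1227
(array([88.8, -1.4, -0.9]), np.float64(0.0013923410592462382), array([[ 0.002,  0.131,  0.991],
       [ 0.001,  0.991, -0.131],
       [-1.   ,  0.001,  0.001]]))
```

```bash
python3 -m pendant '[70,40,-1.5,-1,0, 70,30,0,0,0, 70,12,0,0,0, 70,4,0,0,0, 70,0,0,0,0, 36,0,0,0,0, 36,0,0,0,0, 36,0,0,0,0, 36,0,0,0,0, 36,0,0,0,0]' 25; python3 - <<'E'
from h import *
print(delta([.4142,.2526,.077],np.radians(82.4))[:2])
E
```

```text
clock: 40.9
tcp_pos: [0.4139, 0.2525, 0.0793]
orientation: [0.105, 1.567, -0.102]
contact_force: [-2.0, 1.5, 7.0]
grip_width: 0.0401
(array([2.3, 0.1, 0.2]), np.float64(0.0013357788423022932))
```

```bash
python3 -m pendant '[36,-10.4,0,4.9,0, 36,-9.4,0,6.6,0, 36,-8.4,0,7.9,0, 36,-7,0,9.1,0, 36,-5.4,0,10.2,0, 36,-3.8,0,10.8,0, 36,0,0,0,0]'; python3 -m pendant '[36,-2,0,11.4,0, 36,-0.3,0,11.5,0, 36,1.6,0,11.4,0, 36,3.4,0,11,0, 36,5.1,0,10.4,0, 36,6.6,0,9.3,0, 36,0,0,0,0]'
```

```text
clock: 41.78
tcp_pos: [0.462, 0.246, 0.1231]
orientation: [0.104, 1.569, -0.101]
contact_force: [-2.1, 3.5, 3.1]
grip_width: 0.0394
clock: 42.65
tcp_pos: [0.5276, 0.2372, 0.1086]
orientation: [0.104, 1.568, -0.101]
contact_force: [2.3, 4.5, -2.4]
grip_width: 0.0396
```

```bash
python3 -m pendant '[55,0,0,0,0, 70,0,0,0,0, 70,0,0,0,0, 70,-30,0,0,0, 70,-40,0,0,0, 70,-50,0,0,0, 70,0,0,-34,0, 20,0,0,-34,0, 0,0,0,-34,0, 0,0,0,-34,0, 0,0,0,0,0]' 30
python3 - <<'E'
from h import *
cal=viewer.calibration("wrist"); im,d=viewer.grab_frame("wrist"); save("we.png",im)
v,u=np.nonzero(d>0); P=px2w("wrist",np.c_[u,v],depth=d[v,u],cal=cal)
U=np.array([.9911,-.1331]);V=np.array([.1331,.9911]); q=(P[:,:2]-[.4588,.299])
uu=q@U*1000; vv=q@V*1000; z=P[:,2]*1000
m=(abs(vv+52)<25)&(uu>-60)&(uu<140)&(z>80)
for lo in range(-60,140,10):
    k=m&(uu>=lo)&(uu<lo+10)
    if k.sum()>5: print(lo,k.sum(),np.percentile(z[k],[5,50,99]).round(0),vv[k].min().round(0),vv[k].max().round(0))
print(delta([.3924,.2555,.098],np.radians(82.35)))
E
```

```text
clock: 44.02
tcp_pos: [0.3898, 0.2542, 0.2284]
orientation: [0.099, 1.568, -0.102]
contact_force: [0.7, -0.4, -0.2]
grip_width: 0.0003
-60 361 [265. 276. 286.] -58.0 -27.0
-40 32 [108. 109. 112.] -57.0 -48.0
-30 66 [108. 111. 113.] -59.0 -45.0
70 142 [ 89.  99. 114.] -58.0 -48.0
80 43 [105. 111. 114.] -59.0 -47.0
(array([130.5,   1.9,   0.5]), np.float64(0.0040833378133042775), array([[ 0.001,  0.129,  0.992],
       [-0.001,  0.992, -0.129],
       [-1.   , -0.001,  0.001]]))
```

View pics/we.png

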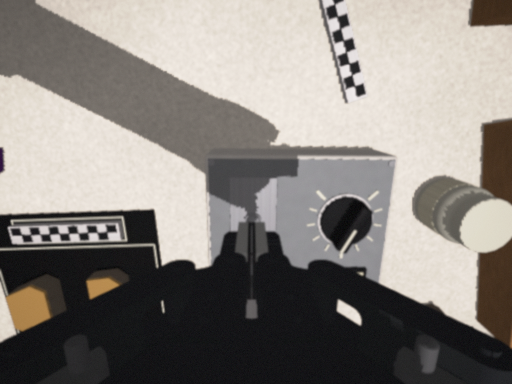

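The toggle tip is where expected (u = -30, z = 112 mm). The fingers hide most of the guard, so I'll go down behind the toggle and check the guard's angle from there.

```bash
python3 -m pendant '[0,45,2,-3,0, 0,45,0,-2,0, 0,30,0,0,0, 0,8,0,0,0, 0,0,0,0,0]' 30
python3 - <<'E'
from h import *
for cam in ("wrist","top","scene"):
    cal=viewer.calibration(cam); im,d=viewer.grab_frame(cam)
    v,u=np.nonzero(d>0); P=px2w(cam,np.c_[u,v],depth=d[v,u],cal=cal)
    U=np.array([.9911,-.1331]);V=np.array([.1331,.9911]); q=(P[:,:2]-[.4588,.299])
    uu=q@U*1000; vv=q@V*1000; z=P[:,2]*1000
    m=(abs(vv+52)<22)&(uu>25)&(uu<150)&(z>75)
    print(cam)
    for lo in range(75,185,10):
        k=m&(z>=lo)&(z<lo+10)
        if k.sum()>3: print(" z",lo,k.sum(),"u",np.percentile(uu[k],[3,50,97]).round(0),vv[k].min().round(0),vv[k].max().round(0))
print(delta([.3924,.2555,.098],np.radians(82.35))[:2])
E
```

```text
clock: 44.7
tcp_pos: [0.388, 0.2569, 0.1005]
orientation: [0.103, 1.569, -0.103]
contact_force: [0.8, -0.5, 0.2]
grip_width: -0.0003
wrist
top
 z 75 26 u [31. 45. 70.] -72.0 -30.0
 z 85 20 u [37. 54. 80.] -73.0 -34.0
 z 95 15 u [37. 56. 72.] -72.0 -32.0
 z 105 11 u [39. 58. 72.] -73.0 -34.0
 z 115 19 u [40. 53. 85.] -73.0 -33.0
 z 125 14 u [42. 57. 80.] -73.0 -34.0
 z 135 18 u [43. 64. 85.] -73.0 -33.0
 z 145 90 u [47. 80. 92.] -73.0 -31.0
 z 155 32 u [47. 68. 78.] -71.0 -33.0
scene
 z 75 17 u [38. 79. 83.] -71.0 -30.0
 z 85 17 u [64. 81. 84.] -71.0 -32.0
 z 95 11 u [81. 84. 87.] -65.0 -33.0
 z 105 21 u [50. 84. 87.] -72.0 -32.0
 z 115 17 u [78. 86. 89.] -72.0 -32.0
 z 125 17 u [41. 88. 90.] -70.0 -32.0
 z 135 20 u [63. 89. 91.] -71.0 -32.0
 z 145 102 u [51. 78. 91.] -72.0 -33.0
 z 155 21 u [52. 68. 81.] -70.0 -32.0
(array([ 3.5, -1.3,  4.2]), np.float64(0.00216065183943126))
```

From the top and scene depth the guard stands at about 1.73 rad, short of 1.9. I'll nudge it on to the stop with the closed fingertips, passing above the toggle.

```bash
python3 -m pendant '[0,-38,-1.3,0,0, 0,0,0,30,0, 0,0,0,30,0, 0,0,0,30,0, 0,0,0,5,0, 0,0,0,0,0]' 30; python3 -m pendant '[0,0,0,4,0, 0,0,0,4,0, 0,0,0,3,0, 0,0,0,0,0]'; python3 -m pendant '[0,0,0,3,0, 0,0,0,3,0, 0,0,0,0,0]'
```

```text
clock: 45.6
tcp_pos: [0.4811, 0.2433, 0.1388]
orientation: [0.103, 1.568, -0.102]
contact_force: [-0.3, 0.1, -0.5]
grip_width: -0.0001
clock: 46.1
tcp_pos: [0.4925, 0.2416, 0.1383]
orientation: [0.103, 1.568, -0.103]
contact_force: [-0.5, -0.2, -0.1]
grip_width: 0.0004
clock: 46.48
tcp_pos: [0.4985, 0.2407, 0.1383]
orientation: [0.103, 1.568, -0.103]
contact_force: [-0.0, -0.9, 0.8]
grip_width: -0.0001
```

```bash
python3 -m pendant '[0,0,0,2,0, 0,0,0,2,0, 0,0,0,0,0]'; python3 -m pendant '[0,0,0,2,0, 0,0,0,2,0, 0,0,0,0,0]'; python3 -m pendant '[0,0,0,2,0, 0,0,0,2,0, 0,0,0,0,0]'
python3 - <<'E'
from h import *
for cam in ("top","scene"):
    cal=viewer.calibration(cam); im,d=viewer.grab_frame(cam)
    v,u=np.nonzero(d>0); P=px2w(cam,np.c_[u,v],depth=d[v,u],cal=cal)
    U=np.array([.9911,-.1331]);V=np.array([.1331,.9911]); q=(P[:,:2]-[.4588,.299])
    uu=q@U*1000; vv=q@V*1000; z=P[:,2]*1000
    m=(abs(vv+52)<22)&(uu>25)&(uu<150)&(z>75)
    print(cam)
    for lo in range(75,165,10):
        k=m&(z>=lo)&(z<lo+10)
        if k.sum()>3: print(" z",lo,k.sum(),"u",np.percentile(uu[k],[3,50,97]).round(0))
E
```

```text
clock: 46.85
tcp_pos: [0.5024, 0.2403, 0.1383]
orientation: [0.103, 1.568, -0.103]
contact_force: [0.3, 0.0, -0.1]
grip_width: -0.0003
clock: 47.22
tcp_pos: [0.5063, 0.2398, 0.1383]
orientation: [0.103, 1.568, -0.103]
contact_force: [0.3, 0.0, -0.1]
grip_width: 0.0001
clock: 47.6
tcp_pos: [0.5104, 0.2392, 0.1383]
orientation: [0.103, 1.568, -0.103]
contact_force: [-0.6, -0.5, -0.8]
grip_width: -0.0
top
scene
 z 75 12 u [36. 82. 83.]
 z 85 13 u [75. 84. 86.]
 z 95 15 u [72. 87. 88.]
 z 105 13 u [57. 89. 91.]
 z 115 11 u [63. 91. 94.]
 z 125 15 u [54. 94. 96.]
 z 135 40 u [74. 91. 98.]
 z 145 86 u [57. 81. 98.]
 z 155 32 u [61. 70. 79.]
```

```bash
python3 -m pendant '[0,0,0,2,0, 0,0,0,2,0, 0,0,0,0,0]'; python3 -m pendant '[0,0,0,2,0, 0,0,0,0,0]'; python3 -m pendant '[0,0,0,2,0, 0,0,0,0,0]';  python3 -m pendant '[0,0,0,2,0, 0,0,0,0,0]'
```

```text
clock: 48.08
tcp_pos: [0.5144, 0.2387, 0.1383]
orientation: [0.103, 1.568, -0.103]
contact_force: [-0.5, -0.0, -0.1]
grip_width: 0.0002
clock: 48.32
tcp_pos: [0.5163, 0.2385, 0.1383]
orientation: [0.103, 1.568, -0.103]
contact_force: [-1.1, 0.3, -0.2]
grip_width: 0.0002
clock: 48.58
tcp_pos: [0.5176, 0.2383, 0.1382]
orientation: [0.102, 1.569, -0.103]
contact_force: [-2.5, 0.0, 0.3]
grip_width: 0.0003
clock: 48.82
tcp_pos: [0.5179, 0.2384, 0.1381]
orientation: [0.101, 1.572, -0.103]
contact_force: [-7.1, -0.6, 4.1]
grip_width: -0.0003
```

The guard is at its stop (reaction force rose to 7 N). Now back over the toggle, down behind it, and push.

```bash
python3 -m pendant '[0,0,0,-33,0, 0,0,0,-33,0, 0,0,0,-33,0, 0,0,0,-33,0, 0,0,0,0,0, 0,30,0,0,0, 0,10,0,0,0, 0,0,0,0,0]'; python3 -m pendant '[0,0,0,10,0, 0,0,0,8,0, 0,0,0,6,0, 0,0,0,6,0, 0,0,0,6,0, 0,0,0,0,0]'
```

```text
clock: 49.82
tcp_pos: [0.3895, 0.2551, 0.098]
orientation: [0.103, 1.569, -0.103]
contact_force: [-0.8, 0.4, 0.8]
grip_width: -0.0001
clock: 50.58
tcp_pos: [0.4256, 0.2503, 0.0983]
orientation: [0.103, 1.568, -0.103]
contact_force: [-0.3, 0.2, 0.3]
grip_width: -0.0002
```

```bash
python3 -m pendant '[0,0,0,4,0, 0,0,0,3,0, 0,0,0,0,0]'; python3 -m pendant '[0,0,0,2,0, 0,0,0,0,0]'; python3 -m pendant '[0,0,0,-20,0, 0,0,0,-30,0, 0,-30,0,0,0, 0,-40,0,0,0, 0,-30,0,0,0, 0,0,0,0,0]'
python3 - <<'E'
from h import *
cal=viewer.calibration("wrist"); im,d=viewer.grab_frame("wrist"); save("wf.png",im)
for cam in ("wrist","top","scene"):
    cal=viewer.calibration(cam)
    if cam!="wrist": im,d=viewer.grab_frame(cam)
    v,u=np.nonzero(d>0); P=px2w(cam,np.c_[u,v],depth=d[v,u],cal=cal)
    U=np.array([.9911,-.1331]);V=np.array([.1331,.9911]); q=(P[:,:2]-[.4588,.299])
    uu=q@U*1000; vv=q@V*1000; z=P[:,2]*1000
    k=(abs(vv+52)<14)&(uu>-50)&(uu<26)&(z>95)&(z<120)
    print(cam,k.sum(), np.percentile(uu[k],[5,50,95]).round(0) if k.sum() else "")
print(delta([.451,.247,.2],0)[0])
E
```

```text
clock: 50.95
tcp_pos: [0.4321, 0.2495, 0.0983]
orientation: [0.103, 1.568, -0.103]
contact_force: [-0.1, -0.1, -1.0]
grip_width: -0.0002
clock: 51.2
tcp_pos: [0.4339, 0.2493, 0.0983]
orientation: [0.103, 1.568, -0.103]
contact_force: [0.4, -0.1, 0.3]
grip_width: 0.0003
clock: 51.95
tcp_pos: [0.3839, 0.2569, 0.1999]
orientation: [0.103, 1.565, -0.101]
contact_force: [-0.1, 0.6, -0.4]
grip_width: 0.0002
wrist 0 
top 19 [-3.  3. 10.]
scene 14 [0. 5. 8.]
[-2.8  0.7 68.4]
```

The top and scene depth put the toggle tip at u ≈ +3…+5 mm, so it is on. Now close the guard.

```bash
python3 -m pendant '[0,-40,0,0,0, 20,0,0.7,48,0, 70,0,0,48,0, 70,0,0,49,0, 70,40,0,0,0, 70,0,0,0,0]'
python3 - <<'E'
from h import *
u=76.6; print(delta([.4519+.9911*u/1000,.2475-.1331*u/1000,.107],np.radians(82.35)))
E
```

```text
clock: 52.85
tcp_pos: [0.5255, 0.2362, 0.1941]
orientation: [0.1, 1.576, -0.105]
contact_force: [-0.9, -0.1, 0.1]
grip_width: 0.0699
(array([87.1,  1.8,  2.8]), np.float64(0.003290946190092958), array([[-0.008,  0.13 ,  0.992],
       [-0.003,  0.992, -0.13 ],
       [-1.   , -0.004, -0.007]]))
```

```bash
python3 -m pendant '[70,40,1.3,2,0, 70,30,0,0,0, 70,16,0,0,0, 70,0,0,0,0, 36,0,0,0,0, 36,0,0,0,0, 36,0,0,0,0, 36,0,0,0,0, 36,0,0,0,0]' 40; python3 -m pendant '[36,-6.6,0,-9.3,0, 36,-5.1,0,-10.4,0, 36,-3.4,0,-11,0, 36,-1.6,0,-11.4,0, 36,0.3,0,-11.5,0, 36,2,0,-11.4,0, 36,0,0,0,0]'
```

```text
clock: 53.98
tcp_pos: [0.5308, 0.237, 0.1139]
orientation: [0.102, 1.567, -0.106]
contact_force: [-2.7, -6.4, 9.7]
grip_width: 0.0396
clock: 54.85
tcp_pos: [0.4681, 0.2454, 0.1287]
orientation: [0.102, 1.563, -0.106]
contact_force: [0.8, -7.0, 9.5]
grip_width: 0.0394
```

```bash
python3 -m pendant '[36,3.8,0,-10.8,0, 36,5.4,0,-10.2,0, 36,7,0,-9.1,0, 36,8.4,0,-7.9,0, 36,0,0,0,0]'; python3 -m pendant '[36,9.4,0,-6.6,0, 36,7,0,-4,0, 36,0,0,0,0]'; python3 -m pendant '[36,3.5,0,-1,0, 36,0,0,0,0]'
```

```text
clock: 55.48
tcp_pos: [0.4281, 0.2507, 0.1032]
orientation: [0.101, 1.567, -0.106]
contact_force: [-3.7, -6.1, 7.7]
grip_width: 0.0397
clock: 55.85
tcp_pos: [0.4174, 0.2521, 0.0864]
orientation: [0.101, 1.568, -0.106]
contact_force: [-2.6, -6.8, 5.8]
grip_width: 0.0395
clock: 56.1
tcp_pos: [0.416, 0.2523, 0.0831]
orientation: [0.101, 1.568, -0.106]
contact_force: [-4.9, -6.0, 8.7]
grip_width: 0.0395
```

```bash
python3 -m pendant '[36,2,0,-1,0, 36,2,0,0,0, 36,0,0,0,0]'; python3 -m pendant '[50,0,0,0,0, 70,0,0,0,0, 70,0,0,0,0, 70,-40,0,0,0, 70,-40,0,0,0, 40,-20,0,0,0, 0,0,0,0,0, 0,0,0,0,0, 0,0,0,0,0]'
python3 - <<'E'
from frag import *
for c in ("top","scene"): frags([(.36,.53,.2,.29)],cam=c,zr=(.09,.16))
print(r.get_obs()["tcp_pos"])
E
```

```text
clock: 56.48
tcp_pos: [0.4145, 0.2525, 0.0791]
orientation: [0.1, 1.569, -0.106]
contact_force: [-6.7, -6.3, 11.2]
grip_width: 0.0394
clock: 57.6
tcp_pos: [0.415, 0.2532, 0.177]
orientation: [0.102, 1.57, -0.104]
contact_force: [0.0, 0.8, 0.2]
grip_width: 0.0001
107 c [477.5 243.6] mean [479.6 241.2] s [41.3 29.4] jaw angle 171.8 ztop 0.1268
299 c [449.1 247.4] mean [449.2 248. ] s [40.2 85.4] jaw angle 81.8 ztop 0.1334
[0.41516416 0.25348911 0.17733308]
```

The guard's free end still looks a little raised, so I'll press it gently down with the closed fingertips.

```bash
python3 -m pendant '[0,20,0,3,0, 0,15,0,0,0, 0,8,0,0,0, 0,0,0,0,0]' 30; python3 -m pendant '[0,4,0,0,0, 0,4,0,0,0, 0,0,0,0,0]'; python3 -m pendant '[0,2,0,0,0, 0,0,0,0,0]'; python3 -m pendant '[0,2,0,0,0, 0,0,0,0,0]'
```

```text
clock: 58.2
tcp_pos: [0.418, 0.2532, 0.1343]
orientation: [0.102, 1.57, -0.103]
contact_force: [0.2, -0.1, -0.3]
grip_width: 0.0
clock: 58.58
tcp_pos: [0.4186, 0.2532, 0.1271]
orientation: [0.103, 1.568, -0.103]
contact_force: [0.6, 0.3, -0.3]
grip_width: 0.0002
clock: 58.82
tcp_pos: [0.4186, 0.2533, 0.1252]
orientation: [0.103, 1.568, -0.103]
contact_force: [-0.6, 0.2, 0.9]
grip_width: 0.0
clock: 59.08
tcp_pos: [0.4186, 0.2533, 0.1231]
orientation: [0.103, 1.568, -0.103]
contact_force: [0.5, 0.1, 1.0]
grip_width: 0.0003
```

```bash
python3 -m pendant '[0,1.5,0,0,0, 0,0,0,0,0]';  python3 -m pendant '[0,1.5,0,0,0, 0,0,0,0,0]'; python3 -m pendant '[0,1,0,0,0, 0,0,0,0,0]'
```

```text
clock: 59.32
tcp_pos: [0.4186, 0.2534, 0.1221]
orientation: [0.102, 1.568, -0.103]
contact_force: [-2.2, -0.5, 5.9]
grip_width: -0.0002
clock: 59.58
tcp_pos: [0.4186, 0.2536, 0.1218]
orientation: [0.102, 1.567, -0.104]
contact_force: [-6.3, -4.5, 20.8]
grip_width: -0.0002
clock: 59.82
tcp_pos: [0.4187, 0.2536, 0.1217]
orientation: [0.101, 1.567, -0.104]
contact_force: [-8.1, -7.7, 31.5]
grip_width: -0.0001
```

```bash
python3 -m pendant '[0,-20,0,0,0, 0,-50,0,0,0, 0,-50,0,0,0, 0,-50,0,0,0, 0,0,-45,0,0, 0,0,-45,0,0, 0,0,-45,0,0, 0,0,-45,0,0, 0,0,0,0,0]'
python3 - <<'E'
from con import *
from frag import frags
P,im,d=con("wg.png")
frags([(.45,.65,-.13,-.01),(.45,.65,.0,.11)],cam="top",zr=(.02,.06)); im,d=viewer.grab_frame("top"); save("tg.png",cv2.resize(im[100:260,100:420],(800,400),interpolation=cv2.INTER_CUBIC))
frags([(.36,.53,.2,.29)],cam="top",zr=(.105,.16)); frags([(.36,.53,.2,.29)],cam="scene",zr=(.105,.16))
E
```

```text
clock: 60.95
tcp_pos: [0.3947, 0.0715, 0.2892]
orientation: [0.106, 1.568, -0.11]
contact_force: [0.2, 0.4, -0.8]
grip_width: -0.0001
dialbar 663 [453.3 350.4  14.7  53.8  55.4] [0.091 0.098 0.1  ]
guard 3091 [439.6 248.1  41.8  83.4  81.9] [0.11  0.122 0.123]
console 12460 [458.7 297.8 211.5 169.   82.3] [0.063 0.065 0.068]
296 c [547.3 -71.7] mean [548.9 -70.7] s [51.5 73.6] jaw angle 84.3 ztop 0.0433
262 c [552.7  32.3] mean [551.5  32. ] s [45.  80.6] jaw angle 83.6 ztop 0.0374
332 c [443.1 249. ] mean [442.5 248.4] s [41.6 84.5] jaw angle 81.9 ztop 0.1248
263 c [441.6 248.4] mean [442.8 248.4] s [40.1 88.2] jaw angle 81.6 ztop 0.1255
```

View pics/tg.png

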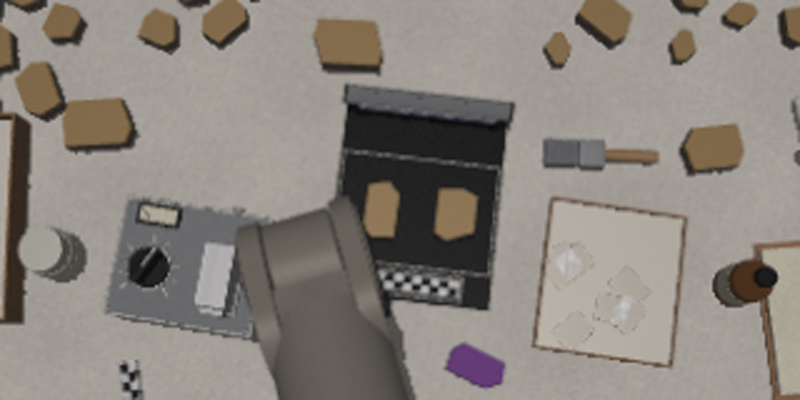

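View pics/wg.png

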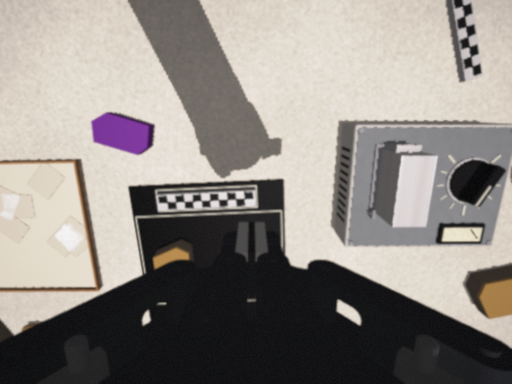

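The tray is empty, both fragments lie in the field, and the bar is in its strip at (207,198) in the wrist view. The guard is shut at (410,185), and the dial reads mark 6.

```bash
python3 -c "
from bench import r
print(r.hand_in())"
```

```text
the job is handed in; nothing more can be done
None
```

I finished every step in the order asked and handed the job in at about 61 s on the clock, with the robot touching nothing.

- **Fragments:** Only frag_b and frag_c were in the tray. Both lie flat, painted face up, about 5 cm apart inside the white outline.
- **Scale bar:** I moved the farthest of the look-alikes into the strip. A close view showed it inside the outline all round, with about 1–4 mm to spare.
- **Dial:** The angle of its grip bar gave mark 5.99 right after turning. The final reading was within 0.3° of that.
- **Guard and toggle:** My first lift left the guard at about 1.73 rad, so I pushed it on to its stop before touching the toggle. The toggle then measured as on (tip about 3–5 mm to the far side in two cameras). After closing, the guard's free end stood slightly high in one depth check. I pressed it down to its stop with up to about 31 N from the fingertips. The last depth check gave its top at 122 mm, the same as when it started closed.

I could not check the toggle again once the guard covered it. No last check failed or disagreed.

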